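# Close up the bench storage before grinding

### The arm

A 6-joint arm with a two-finger parallel gripper is mounted at the origin on the work surface. World frame = base frame: x ahead of the robot, y to its left, z up, the work surface at z = 0. Lengths are in m, angles in rad, forces in N, time in s.
With the tool pointing down it reaches from about 0.325 to 0.775 m from the base axis. Payload 5.5 kg.
Tool frame: the origin (TCP) lies midway between the tips of the shut fingers; the grasp point (between the pads) lies 19 mm behind it (ctrl.pinch_z is the distance from the TCP to the grasp point, in m); z points along the fingers, y is the line along which they close (so a half turn about z gives the same grasp; the last joint's range is limited). The gripper opens to 88 mm and grips with 3 to 60 N. Pads are 20 mm wide; open, the fingers measure 115 mm over their backs; the gripper's body (75 mm by 178 mm) begins 61 mm behind the grasp point.
Start: joints at [1.075, 0.091, 1.231, -0, 1.82, -0.057], TCP at [0.255, 0.543, 0.188] pointing down, gripper open.
Joint ranges: [-2.87, 2.87], [-0.86, 2.18], [0.17, 2.46], [-1.51, 4.65], [0.06, 2.69], [-2.65, 2.65]. Speed limits (rad/s): [2.57, 2.57, 3.01, 3.14, 3.14, 3.14].

### API

Orientations are given as a rotation vector (axis times angle).
In Python, from bench import ctrl gives the robot as it stands.
- The arm moves only by the shell command python3 -m inch 'ROWS' [OPENING]. ROWS is JSON, a list of rows, each an object with "offset": the shift along the tool's x, y, z in mm, a list of three; "twist": the turn about the tool's z in degrees. In form: [{"offset": [tx, ty, tz], "twist": twist}, ...]. A call has 1 to 20 rows; each row shifts and turns the commanded pose from where the row before left it, along the tool's axes as they then stand; what a row does not reach is not made up. A row lasts 1/10 s, in which the tool goes at most 50 mm and 8.59 degrees, less where a joint would pass 70% of its speed; a pose out of reach is approached as far as the arm can. A call with a gripper value outside its range is refused whole. OPENING is the closure, from 0 (fully open) to 1 (shut), set as the call begins (- or left out, the last holds). The fingers move at their own pace and stop on an object; the grip force is fixed at half the most. Time passes only in rows, so rows that do not move let the fingers close. It gives the time, the measured TCP pose, the force, the opening and the grip force at its end, in the units of the state.
- ctrl.sense(): the state, without advancing time (a new reading comes with each control period).
- ctrl.capture(name): name is "side" or "top"; returns the picture (420x560x3 uint8, red, green, blue); there is no depth.
- ctrl.camera_info(name): a dict with "fx", "fy", "cx", "cy" (pixels), "dist_coeffs" ([k1, k2, p1, p2, k3] as OpenCV has them; the pictures are not rectified), "position" and "orientation" of the camera in the world. Camera axes: x right, y down, z forward; pixel columns grow to the right and rows downward; lengths in m; the calibration is good to about 2 mm. A picture is of the moment at which its call begins. camera_info takes no time and is no camera call.
- ctrl.hand_in(): hands the job in; it is judged then, once.
The state is a dict: "time_s": time; "joint_pos": joint angles; "qd": joint speeds; "joint_efforts": joint torques, N m; "position": TCP position; "eef_rot": TCP orientation; "force": force on the tool from outside, world axes, zero at the start; "wrist_torque": the same for the moment, N m; "opening": finger opening in m; "gripper_force": force on a finger pad.
Only numpy, scipy, OpenCV 4.12 (cv2) and the standard library are available. Lean on these libraries where they do the work, as an engineer would, in place of code of your own. Each camera call takes 0.05 s, during which the arm holds its last target. There are 200 camera calls.

### The job

Sparks will soon fly over this welding bench, so close the three small containers on it with the fingertips: push the drawer of the drawer unit fully home, press the hinged lid of the case down until it lies flat, and push the sliding cover of the parts box by its upturned lip until the box is fully covered. Any order will do; slam nothing, and leave everything else on the bench standing or lying where it is.

Things in the scene. Friction and masses are not known exactly. Their poses are not given: they have to be found in the camera images.
- drawer_unit: Dark steel drawer unit fixed to the bench, 200 mm deep (its x) by 150 mm wide (its y) by 100 mm high, with one drawer in its front (-x) side. Origin: centre of its underside, on the bench; its z is up. A nut lies on its top near the back.
- drawer (a joint): How far the drawer stands out of the unit, along the unit's -x (m): 0 fully home, stop at 0.11. It starts 0.05 to 0.09 open, runs with about 2 N of friction and stays where it is left.
- drawer_front (a point): Centre of the outer face of the grey drawer front, 146 mm wide and 80 mm high (from 10 to 90 mm above the bench), flat, no handle; axes as the unit's. It is pushed along the unit's +x; with the drawer home it lies 100 mm ahead (-x) of the unit's origin, 50 mm above the bench.
- case: Open-topped grey steel case fixed to the bench, 170 mm deep (its x) by 150 mm wide (its y) by 80 mm high, with brass and copper fittings inside. Origin: centre of its underside, on the bench; its z is up.
- lid (a joint): Angle of the case's lid (rad): 0 shut (flat on the rim), grows as its front edge rises. It starts 0.45 to 0.85 open. A stiff hinge (0.3 N m) holds it where it is left; pressing it down takes 1 to 5 N.
- lid_hinge (a point): Middle of the lid's hinge line, on the far (+x) rim of the case, 80 mm above the bench; the hinge runs along the case's y, and the axes are the case's.
- lid_edge (a point): Middle of the lid's free (front) edge, on the lid's upper face. The lid is a flat 6 mm plate, 152 mm wide, from the hinge to 172 mm ahead of it. The point's axes turn with the lid: x along the lid towards the hinge, z out of its upper face. Shut, its upper face is 86 mm above the bench.
- parts_box: Bare steel box fixed to the bench, 180 mm deep (its x) by 150 mm wide (its y) by 70 mm high, with bolts inside, under a sliding aluminium cover. Origin: centre of its underside, on the bench; its z is up.
- cover (a joint): How far the cover has been slid back (towards the box's +x) from shut (m): 0 fully shut, stop at 0.09. It starts 0.04 to 0.07 open, slides with about 2 N of friction and stays where it is left.
- cover_lip (a point): Middle of the top edge of the far (+x) face of the cover's upright lip; axes as the box's. Lip 4 mm thick, 120 mm wide (y), 31 mm above the cover plate (plate top 75 mm, lip top 106 mm above the bench), braced by a sloping plate on its near side. Push its far face towards the box's -x, fingertips just above the plate. Shut, this point is 65 mm ahead (-x) of the box's origin.
- bolt_l: Bystander: a bolt standing on its head, 32 mm across and 75 mm high, between two containers on the left. Origin: centre of its underside.
- bolt_r: Bystander: a like bolt between two containers on the right. Origin: centre of its underside.
- nut: Bystander: a steel collar nut, 36 mm across and 18 mm high, lying loose on top of the drawer unit 65 mm behind the unit's origin. Origin: centre of its underside.
- pipe_l: Bystander: a brown steel pipe offcut standing on end, 100 mm across and 100 mm high, on the left. Origin: centre of its underside.
- pipe_r: Bystander: a brown steel pipe offcut standing on end, 90 mm across and 120 mm high, on the right. Origin: centre of its underside.
- hammer: Bystander: a hammer lying on the left, handle along its x.
- grinder: Bystander: an angle grinder lying on the right, about 340 mm long along its x and 60 mm high.
Not all that is in view belongs to the job. What is shaped like the drawer_unit but blue is not meant.

How it is judged:
At the end, for the whole second after the job is handed in: The drawer is within 5 mm of fully home, the cover within 5 mm of fully shut, the lid within 0.04 rad (about 7 mm at its edge) of shut, and no loose thing is more than 20 mm from where it stood (value of joint each of drawer, cover below 0.005 m and value of joint lid below 0.04 rad and distance of each of bolt_l, bolt_r, nut, pipe_l, pipe_r, hammer, grinder from where it was at the start of the episode below 0.02 m); the robot touches nothing.
It fails at once if a loose thing on the bench is lifted, carried or shoved more than 20 mm, or tipped over (distance of any of bolt_l, bolt_r, nut, pipe_l, pipe_r, hammer, grinder from where it was at the start of the episode above 0.02 m or angle between any of bolt_l, bolt_r, pipe_l, pipe_r's own z axis and vertical above 0.5 rad).
It fails at once if the drawer or cover is slammed (faster than 0.5 m/s) or the lid is slammed (faster than 3.5 rad/s) (velocity of joint any of drawer, cover below -0.5 m/s or velocity of joint lid below -3.5 rad/s).
It fails at once if a container is pulled clearly further open than it started (value of joint drawer above 0.105 m or value of joint cover above 0.085 m or value of joint lid above 1.25 rad).
It also fails if it takes over 61 s, if anything falls off the work surface, if the arm or the gripper's body presses on something with over 40 N, if the wrist force passes 120 N, or if a joint passes its speed limit or range.

## Working session

There is one attempt and no reset: what is moved stays moved. The work goes in short steps, Python scripts to look and compute and a shell command to move; the robot and the scene stay as the last step left them, time stands still between calls to the robot, and variables do not carry over. Pictures are saved under pics/ and viewed, at most 10 in all, crops included, and the job is handed in when it is done.

```bash
mkdir -p pics; python3 - <<'E'
from bench import ctrl
import cv2
for n in("side","top"):
    im=ctrl.capture(n); cv2.imwrite(f"pics/{n}0.png",im[...,::-1]); print(ctrl.camera_info(n))
print(ctrl.sense())
E
```

```text
{'fx': 440.798124511651, 'fy': 440.798124511651, 'cx': 282.7232955047446, 'cy': 212.28568135294898, 'dist_coeffs': array([-0.09819706,  0.        ,  0.        ,  0.        ,  0.        ]), 'position': array([-0.18444924, -0.72858203,  0.96334351]), 'orientation': array([-2.13510647,  0.87396996, -0.42716696])}
{'fx': 394.9521517783563, 'fy': 394.9521517783563, 'cx': 271.37649488729727, 'cy': 212.32946765683215, 'dist_coeffs': array([0.03050579, 0.        , 0.        , 0.        , 0.        ]), 'position': array([0.41968631, 0.00256286, 1.18553104]), 'orientation': array([-2.19109695,  2.13697233, -0.15440334])}
{'time_s': 0.1, 'joint_pos': array([ 1.07529781e+00,  9.17777173e-02,  1.23176274e+00, -1.82305638e-05,
        1.81977822e+00, -5.67003427e-02]), 'qd': array([ 0.00068063,  0.00014516, -0.0039111 , -0.00120749,  0.00079449,
        0.00161888]), 'joint_efforts': array([ 2.04940545e-03, -4.47854662e+01, -4.07569098e+01,  7.00395321e-02,
        2.84614210e-02, -1.40579591e-04]), 'position': array([0.25476713, 0.54287298, 0.18742503]), 'eef_rot': array([-6.83654049e-01, -3.06583844e+00,  2.61574574e-03]), 'force': array([-0.40367117, -0.255918  , -0.39344941]), 'wrist_torque': array([-0.05083985,  0.09207636,  0.00055202]), 'gripper_force': 0.0, 'opening': 0.08794293643603034}
```

View pics/side0.png

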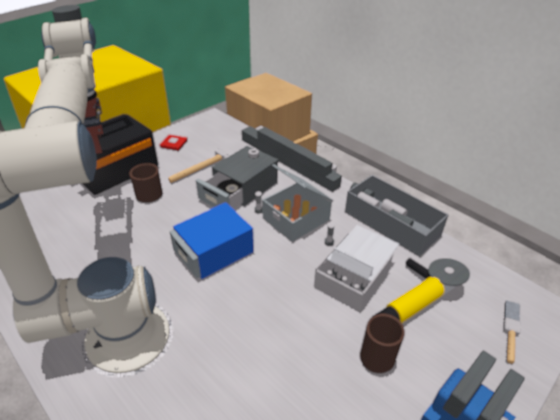

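View pics/top0.png

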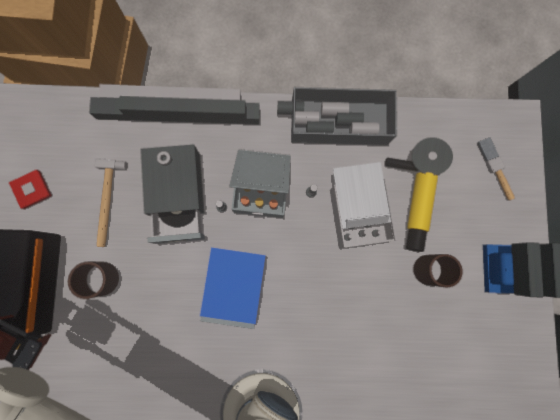

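The side view shows the dark drawer unit (240,178), the blue decoy (212,240), the case (297,210) and the parts box (357,265). In the top view these are the dark unit (172,180) with its drawer front near (175,240), the blue decoy (234,287), the case (261,183) and the parts box (362,203). The dark open tray at (343,115) and the black beam at (175,108) could also be mistaken for a container. I choose the dark unit at (172,180), because it has a nut on top and the drawer faces -x. Next is a close crop.

```bash
python3 - <<'E'
import cv2
a=cv2.imread("pics/top0.png")[130:260,130:400]; cv2.imwrite("pics/c1.png",cv2.resize(a,None,fx=2.9,fy=2.9,interpolation=cv2.INTER_CUBIC))
a=cv2.imread("pics/side0.png")[130:310,180:420]; cv2.imwrite("pics/c2.png",cv2.resize(a,None,fx=3.3,fy=3.3,interpolation=cv2.INTER_CUBIC))
E
```

```text
(no output)
```

View pics/c1.png

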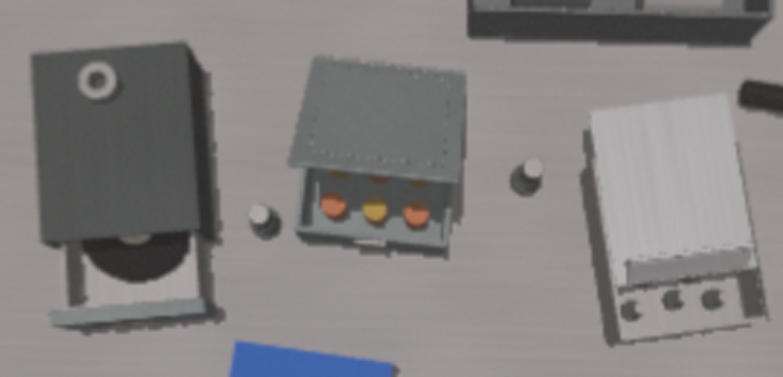

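View pics/c2.png

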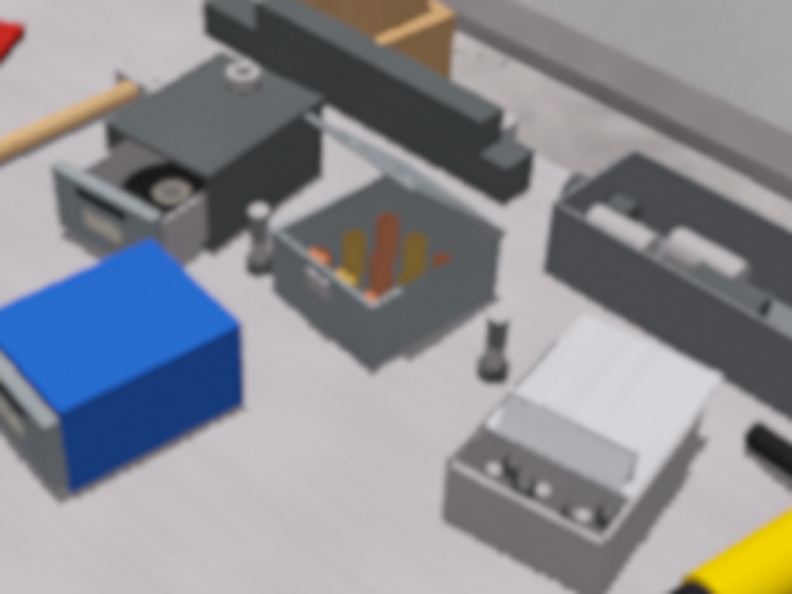

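The crops confirm the choice. The grey drawer front's top edge runs (52,320)-(212,306), the lid's free edge (289,163)-(460,180), and the cover lip is near (625,262)-(752,247).

```bash
cat > h.py <<'E'
import numpy as np,cv2
from bench import ctrl
from scipy.spatial.transform import Rotation as R
def ray(cam,uv):
    c=ctrl.camera_info(cam);K=np.array([[c['fx'],0,c['cx']],[0,c['fy'],c['cy']],[0,0,1]])
    p=cv2.undistortPoints(np.array([[uv]],float),K,c['dist_coeffs'])[0,0]
    return c['position'],R.from_rotvec(c['orientation']).apply([p[0],p[1],1])
def onz(cam,uv,z):
    o,d=ray(cam,uv);return o+d*(z-o[2])/d[2]
def tri(a,b):
    o1,d1=ray('top',a);o2,d2=ray('side',b)
    s=np.linalg.lstsq(np.c_[d1,-d2],o2-o1,rcond=None)[0]
    p,q=o1+s[0]*d1,o2+s[1]*d2;return (p+q)/2,np.linalg.norm(p-q)
c1=lambda u,v:((u+.5)/2.9+129.5,(v+.5)/2.9+129.5)
c2=lambda u,v:((u+.5)/3.3+179.5,(v+.5)/3.3+129.5)
E
python3 - <<'E'
from h import *
np.set_printoptions(precision=3,suppress=True)
def L(n,z,*p):
    q=[onz('top',c1(*a),z) for a in p]; print(n,*[a[:2] for a in q],'len',[round(np.linalg.norm(q[i]-q[i+1]),3) for i in range(len(q)-1)])
    e=q[1]-q[0]; print('   y-axis dir deg of edge',np.degrees(np.arctan2(e[1],e[0])))
L('unit top',.1,(32,54),(187,43),(200,233),(42,243))
L('drawer front',.09,(52,325),(212,312))
L('case front rim',.08,(297,236),(448,248))
L('hinge',.086,(315,57),(466,73))
L('cover back',.075,(590,112),(727,95))
L('box front',.07,(612,343),(750,322))
L('lip top?',.106,(625,262),(752,247))
L('bolts',.075,(261,213),(532,168))
for n,a,b in [('lid free L',(289,163),(308,112)),('lid free R',(460,180),(412,187)),('hinge R',(466,73),(502,234)),
 ('drawer L',(52,325),(55,165)),('drawer R',(212,312),(160,217)),('lip L',(625,262),(508,397)),('lip R',(752,247),(636,455)),('cover far R',(727,95),(720,375))]:
    print(n,*tri(c1(*a),c2(*b)))
E
```

```text
unit top [0.728 0.356] [0.744 0.208] [0.558 0.187] [0.545 0.335] len [np.float64(0.149), np.float64(0.187), np.float64(0.149)]
   y-axis dir deg of edge -83.94649393039936
drawer front [0.468 0.324] [0.484 0.174] len [np.float64(0.151)]
   y-axis dir deg of edge -83.94303067104957
case front rim [0.56  0.096] [ 0.553 -0.051] len [np.float64(0.147)]
   y-axis dir deg of edge -93.08326486159702
hinge [0.738 0.085] [ 0.726 -0.065] len [np.float64(0.15)]
   y-axis dir deg of edge -94.53507962764265
cover back [ 0.693 -0.189] [ 0.714 -0.326] len [np.float64(0.138)]
   y-axis dir deg of edge -81.2684502102387
box front [ 0.465 -0.212] [ 0.489 -0.347] len [np.float64(0.137)]
   y-axis dir deg of edge -79.94184551896554
lip top? [ 0.54  -0.218] [ 0.558 -0.339] len [np.float64(0.122)]
   y-axis dir deg of edge -81.75893961452331
bolts [0.583 0.133] [ 0.635 -0.132] len [np.float64(0.27)]
   y-axis dir deg of edge -78.90360276608129
lid free L [0.61  0.095 0.198] 0.0019463449858350944
lid free R [ 0.598 -0.053  0.197] 0.002669666108724435
hinge R [ 0.726 -0.063  0.079] 0.004584422704986748
drawer L [0.469 0.323 0.088] 0.0032330962290798592
drawer R [0.485 0.172 0.097] 0.0028592143277583974
lip L [ 0.542 -0.221  0.094] 0.0008066465255658372
lip R [ 0.559 -0.341  0.102] 0.0012116315520102996
cover far R [ 0.713 -0.325  0.077] 0.00025857731305033827
```

Every point agrees with the given sizes and heights. The drawer front is at (0.476,0.249) with yaw 6°, the lid edge at z 0.198 with yaw −4°, and the lip at (0.549,−0.279) with yaw 9°. I take the drawer first: close the fingers and turn the tool so its x lies along the unit's −x.

```bash
python3 -m inch '[{"offset":[0,0,-10],"twist":-7.8},{"offset":[0,0,-10],"twist":-7.8},{"offset":[0,0,0],"twist":-7.8},{"offset":[0,0,0],"twist":-7.8},{"offset":[0,0,0],"twist":0},{"offset":[0,0,0],"twist":0}]' 1
cat >> h.py <<'E'
def go(p,yaw=None):
    s=ctrl.sense();r=R.from_rotvec(s['eef_rot']);x=r.apply([1,0,0])
    print('t',round(s['time_s'],2),'pos',s['position'].round(4),'tool-x yaw',round(np.degrees(np.arctan2(x[1],x[0])),2),'F',s['force'].round(1),'offset mm',(r.inv().apply(np.array(p)-s['position'])*1e3).round(1))
E
python3 -c "
from h import *
go([.41,.242,.205])"
```

```text
time_s: 0.7
position: [0.2549, 0.543, 0.208]
eef_rot: [0.16, -3.137, 0.001]
force: [0.4, -0.3, -0.7]
opening: 0.0434
gripper_force: 0.0
t 0.7 pos [0.2549 0.543  0.208 ] tool-x yaw -174.15 F [ 0.4 -0.3 -0.7] offset mm [-123.7 -315.3    3.1]
```

```bash
python3 -m inch '[{"offset":[-12,-31,0],"twist":0},{"offset":[-12,-31,0],"twist":0},{"offset":[-12,-31,0],"twist":0},{"offset":[-12,-31,0],"twist":0},{"offset":[-12,-31,0],"twist":0},{"offset":[-12,-31,0],"twist":0},{"offset":[-12,-31,0],"twist":0},{"offset":[-12,-31,0],"twist":0},{"offset":[-12,-31,0],"twist":0},{"offset":[-12,-31,0],"twist":0},{"offset":[0,0,0],"twist":0},{"offset":[0,0,0],"twist":0}]'
python3 -c "
from h import *
go([.41,.242,.055])"
```

```text
time_s: 1.9
position: [0.407, 0.2473, 0.2084]
eef_rot: [0.16, -3.137, -0.001]
force: [-0.5, 0.4, 0.5]
opening: 0.0006
gripper_force: 0.0
t 1.9 pos [0.407  0.2473 0.2084] tool-x yaw -174.15 F [-0.5  0.4  0.5] offset mm [ -2.4  -5.6 153.4]
```

```bash
python3 -m inch '[{"offset":[0,-6,25],"twist":0},{"offset":[0,0,25],"twist":0},{"offset":[0,0,25],"twist":0},{"offset":[0,0,25],"twist":0},{"offset":[0,0,25],"twist":0},{"offset":[0,0,25],"twist":0},{"offset":[0,0,0],"twist":0},{"offset":[-10,0,0],"twist":0},{"offset":[-10,0,0],"twist":0},{"offset":[-10,0,0],"twist":0},{"offset":[-10,0,0],"twist":0},{"offset":[-10,0,0],"twist":0},{"offset":[-10,0,0],"twist":0},{"offset":[-10,0,0],"twist":0},{"offset":[-10,0,0],"twist":0},{"offset":[-10,0,0],"twist":0},{"offset":[-10,0,0],"twist":0},{"offset":[0,0,0],"twist":0}]'
python3 -c "
from h import *
go([.5515,.261,.055])"
```

```text
time_s: 3.7
position: [0.508, 0.2521, 0.0582]
eef_rot: [0.165, -3.137, 0.0]
force: [0.5, -0.1, 0.3]
opening: 0.0001
gripper_force: 0.0
t 3.7 pos [0.508  0.2521 0.0582] tool-x yaw -173.97 F [ 0.5 -0.1  0.3] offset mm [-44.1   4.3   3.2]
```

```bash
for i in 1; do python3 -m inch '[{"offset":[-8,0,0],"twist":0},{"offset":[-8,0,0],"twist":0},{"offset":[-5,0,0],"twist":0},{"offset":[-5,0,0],"twist":0}]'; done
python3 - <<'E'
from h import *
go([.5515,.261,.055])
for n in("side","top"):
    im=ctrl.capture(n)[...,::-1]
    cv2.imwrite(f"pics/{n}1.png",im)
a=cv2.imread("pics/side1.png")[130:310,180:420]; cv2.imwrite("pics/c3.png",cv2.resize(a,None,fx=3.3,fy=3.3,interpolation=cv2.INTER_CUBIC))
E
```

```text
time_s: 4.1
position: [0.5333, 0.2549, 0.0584]
eef_rot: [0.166, -3.137, 0.0]
force: [-0.1, 0.2, -0.1]
opening: 0.0005
gripper_force: 0.0
t 4.1 pos [0.5333 0.2549 0.0584] tool-x yaw -173.94 F [-0.1  0.2 -0.1] offset mm [-18.7   4.1   3.4]
```

View pics/c3.png

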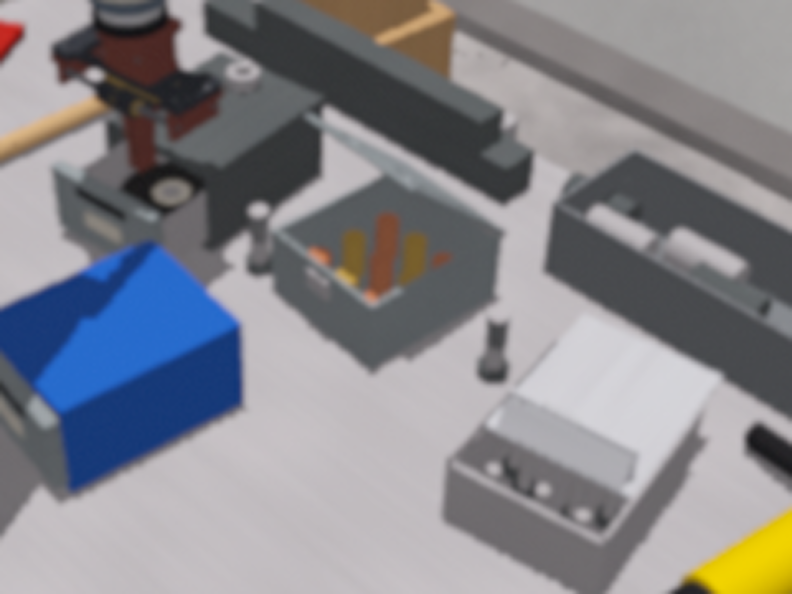

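The finger seems to be inside the drawer, behind its front near (140,165), and the drawer has not moved. I check by projecting the TCP into both views.

```bash
python3 - <<'E'
from h import *
P=ctrl.sense()['position']
o=[]
for n,(y0,y1,x0,x1) in (("side",(100,280,120,320)),("top",(130,310,100,300))):
    c=ctrl.camera_info(n);K=np.array([[c['fx'],0,c['cx']],[0,c['fy'],c['cy']],[0,0,1]])
    r=R.from_rotvec(c['orientation']).inv()
    im=cv2.imread(f"pics/{n}1.png")
    pts=np.array([P,P+[0,0,.1],[.476,.249,.09]])
    uv=cv2.projectPoints(pts,r.as_rotvec(),r.apply(-c['position']),K,c['dist_coeffs'])[0][:,0]
    print(n,uv.round(1))
    a=cv2.resize(im[y0:y1,x0:x1],None,fx=2,fy=3*2/3)
    for (u,v),col in zip(uv,((0,0,255),(0,255,0),(255,0,255))): cv2.circle(a,(int((u-x0)*2),int((v-y0)*2)),4,col,1)
    o.append(a)
cv2.imwrite("pics/c4.png",np.hstack(o))
E
```

```text
side [[223.9 187.6]
 [221.8 163.1]
 [210.8 187.9]]
top [[176.7 220. ]
 [168.2 215.9]
 [175.2 239.5]]
```

View pics/c4.png

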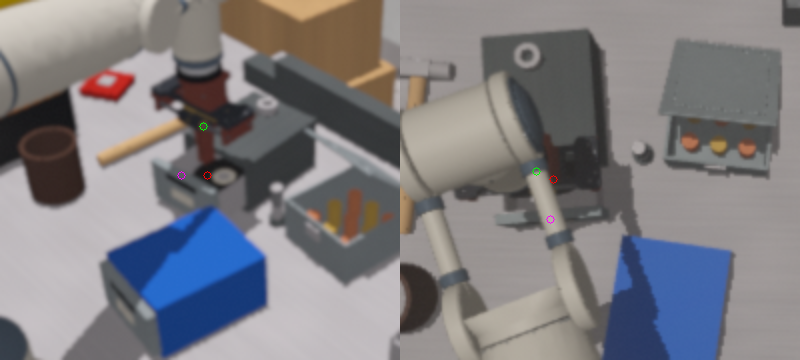

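```bash
python3 - <<'E'
import cv2,numpy as np
a=cv2.imread("pics/side1.png")[125:215,185:285]; b=cv2.imread("pics/top1.png")[175:265,130:230]
a=np.hstack([cv2.resize(i,(395,360),interpolation=cv2.INTER_CUBIC) for i in(a,b)])
cv2.imwrite("pics/c5.png",cv2.convertScaleAbs(a,alpha=1.5,beta=20))
E
```

```text
(no output)
```

View pics/c5.png

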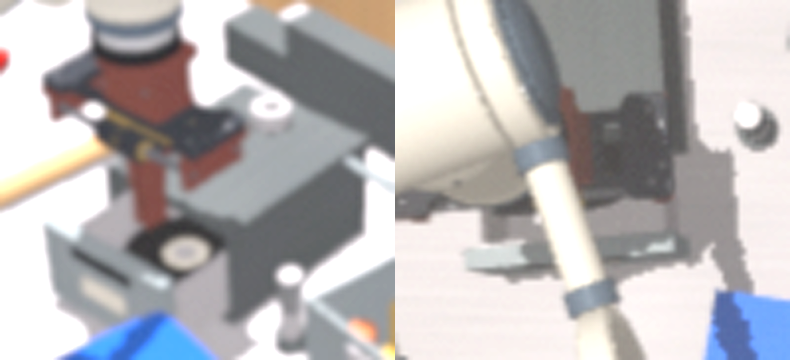

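The tip shows at side pixel (223,180.5), but the reported TCP projects to (224,187.6). The tip is really about 28 mm higher than reported, so it slid over the 90 mm drawer front without touching. I back off, then feel for the bench to calibrate z.

```bash
python3 -m inch '[{"offset":[0,0,-30],"twist":0},{"offset":[0,0,-30],"twist":0},{"offset":[30,0,0],"twist":0},{"offset":[30,0,0],"twist":0},{"offset":[30,0,0],"twist":0},{"offset":[30,0,0],"twist":0},{"offset":[10,0,0],"twist":0},{"offset":[0,0,25],"twist":0},{"offset":[0,0,25],"twist":0},{"offset":[0,0,20],"twist":0},{"offset":[0,0,0],"twist":0}]'
python3 - <<'E'
from h import *
go([.41,.242,.055])
for n in("side","top"):
    cv2.imwrite(f"pics/{n}2.png",ctrl.capture(n)[...,::-1])
P=ctrl.sense()['position'];o=[]
for n in("side","top"):
    c=ctrl.camera_info(n);K=np.array([[c['fx'],0,c['cx']],[0,c['fy'],c['cy']],[0,0,1]])
    r=R.from_rotvec(c['orientation']).inv()
    u,v=cv2.projectPoints(P[None],r.as_rotvec(),r.apply(-c['position']),K,c['dist_coeffs'])[0][0,0]
    print(n,u,v); x0,y0=int(u)-50,int(v)-50
    a=cv2.resize(cv2.imread(f"pics/{n}2.png")[y0:y0+90,x0:x0+100],(400,360),interpolation=cv2.INTER_CUBIC)
    a=cv2.convertScaleAbs(a,alpha=1.4,beta=15); cv2.circle(a,(int((u-x0)*4),int((v-y0)*4)),4,(0,255,0),1); o.append(a)
cv2.imwrite("pics/c6.png",np.hstack(o))
E
```

```text
time_s: 5.3
position: [0.4022, 0.2403, 0.0453]
eef_rot: [0.166, -3.132, 0.004]
force: [-0.2, -0.6, 0.1]
opening: 0.0003
gripper_force: 0.0
t 5.3 pos [0.4022 0.2403 0.0453] tool-x yaw -173.94 F [-0.2 -0.6  0.1] offset mm [-7.9  0.9 -9.7]
side 195.8250641539292 208.3211231261068
top 179.78244737126224 265.88675701455855
```

View pics/c6.png

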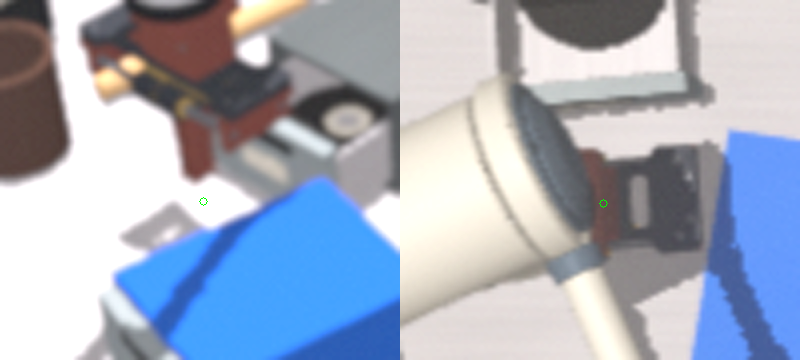

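The tip is at (197,180) in the crop against a projected (203,201), about 5 px or 20–25 mm higher than reported, which matches. Lowering to a reported z of 0.025 reaches the drawer front whichever reading is right.

```bash
python3 -m inch '[{"offset":[0,0,10],"twist":0},{"offset":[0,0,10],"twist":0},{"offset":[-10,0,0],"twist":0},{"offset":[-10,0,0],"twist":0},{"offset":[-10,0,0],"twist":0},{"offset":[-10,0,0],"twist":0},{"offset":[-10,0,0],"twist":0},{"offset":[-10,0,0],"twist":0},{"offset":[-10,0,0],"twist":0},{"offset":[-5,0,0],"twist":0}]'
python3 - <<'E'
from h import *
go([.5515,.261,.05])
E
```

```text
time_s: 6.4
position: [0.4789, 0.2492, 0.0284]
eef_rot: [0.166, -3.137, -0.0]
force: [-2.8, 0.1, 1.5]
opening: 0.0004
gripper_force: 1.2
t 6.4 pos [0.4789 0.2492 0.0284] tool-x yaw -173.95 F [-2.8  0.1  1.5] offset mm [-73.4   4.1 -21.6]
```

Contact: 2.8 N against the push.

```bash
python3 -m inch '[{"offset":[-8,0,0],"twist":0},{"offset":[-8,0,0],"twist":0},{"offset":[-8,0,0],"twist":0},{"offset":[-8,0,0],"twist":0},{"offset":[-8,0,0],"twist":0},{"offset":[-6,0,0],"twist":0},{"offset":[-3,0,0],"twist":0}]'
python3 -m inch '[{"offset":[-3,0,0],"twist":0},{"offset":[-3,0,0],"twist":0},{"offset":[-2,0,0],"twist":0}]'
```

```text
time_s: 7.1
position: [0.5276, 0.2542, 0.0283]
eef_rot: [-0.166, 3.137, -0.0]
force: [-2.8, 1.2, 0.4]
opening: 0.0004
gripper_force: 1.1
time_s: 7.4
position: [0.5281, 0.2542, 0.0284]
eef_rot: [0.167, -3.122, 0.004]
force: [-34.0, -6.2, 16.9]
opening: 0.0006
gripper_force: 17.6
```

The drawer hit its stop (34 N at x 0.528, where the 200 mm depth puts home). I retract and move above the lid.

```bash
python3 -m inch '[{"offset":[10,0,0],"twist":0},{"offset":[10,0,0],"twist":0},{"offset":[0,0,-30],"twist":0},{"offset":[0,0,-40],"twist":0},{"offset":[0,0,-40],"twist":0},{"offset":[0,0,-40],"twist":0},{"offset":[0,0,-40],"twist":0},{"offset":[0,0,-30],"twist":0},{"offset":[0,0,0],"twist":0},{"offset":[0,0,0],"twist":0}]'
python3 - <<'E'
from h import *
go([.63,.019,.25])
im=ctrl.capture('top');cv2.imwrite("pics/top3.png",im[...,::-1])
E
```

```text
time_s: 8.4
position: [0.5155, 0.2529, 0.2489]
eef_rot: [-0.165, 3.135, 0.001]
force: [-0.5, 0.2, -0.7]
opening: 0.0007
gripper_force: 0.0
t 8.4 pos [0.5155 0.2529 0.2489] tool-x yaw -173.97 F [-0.5  0.2 -0.7] offset mm [ -89.3 -244.6   -0.9]
```

```bash
python3 -m inch '[{"offset":[-9,-24,0],"twist":0},{"offset":[-9,-24,0],"twist":0},{"offset":[-9,-24,0],"twist":0},{"offset":[-9,-24,0],"twist":0},{"offset":[-9,-24,0],"twist":0},{"offset":[-9,-25,0],"twist":0},{"offset":[-9,-25,0],"twist":0},{"offset":[-9,-25,0],"twist":0},{"offset":[-9,-25,0],"twist":0},{"offset":[-9,-25,0],"twist":0},{"offset":[0,0,0],"twist":0}]'
python3 -m inch '[{"offset":[0,0,15],"twist":0},{"offset":[0,0,15],"twist":0},{"offset":[0,0,15],"twist":0},{"offset":[0,0,15],"twist":0},{"offset":[0,0,15],"twist":0},{"offset":[0,0,10],"twist":0},{"offset":[0,0,10],"twist":0}]'
```

```text
time_s: 9.55
position: [0.6305, 0.0158, 0.2448]
eef_rot: [0.16, -3.133, 0.001]
force: [-0.0, 0.0, -0.1]
opening: 0.001
gripper_force: 0.0
time_s: 10.25
position: [0.6299, 0.0192, 0.1521]
eef_rot: [0.167, -3.136, -0.0]
force: [0.3, -0.5, 1.7]
opening: 0.0007
gripper_force: 0.8
```

```bash
python3 -m inch '[{"offset":[0,0,8],"twist":0},{"offset":[0,0,8],"twist":0},{"offset":[0,0,8],"twist":0},{"offset":[0,0,8],"twist":0},{"offset":[0,0,8],"twist":0},{"offset":[0,0,8],"twist":0},{"offset":[0,0,8],"twist":0},{"offset":[0,0,8],"twist":0}]'
python3 -m inch '[{"offset":[0,0,5],"twist":0},{"offset":[0,0,5],"twist":0},{"offset":[0,0,5],"twist":0}]'
```

```text
time_s: 11.05
position: [0.6303, 0.0189, 0.0887]
eef_rot: [0.166, -3.137, 0.0]
force: [-0.4, 0.2, 1.2]
opening: 0.0005
gripper_force: 0.6
time_s: 11.35
position: [0.6304, 0.0189, 0.0741]
eef_rot: [-0.166, 3.137, -0.0]
force: [-0.8, -0.2, 0.3]
opening: 0.0003
gripper_force: 0.5
```

```bash
python3 -m inch '[{"offset":[0,0,4],"twist":0},{"offset":[0,0,4],"twist":0}]'
python3 - <<'E'
from h import *
go([.63,.019,.06])
o=[]
for n,(x0,y0) in (("side",(235,150)),("top",(205,130))):
    im=ctrl.capture(n)[...,::-1].copy();cv2.imwrite(f"pics/{n}4.png",im)
    o.append(cv2.resize(im[y0:y0+110,x0:x0+110],(400,400),interpolation=cv2.INTER_CUBIC))
cv2.imwrite("pics/c7.png",np.hstack(o))
E
```

```text
time_s: 11.55
position: [0.6304, 0.0189, 0.0662]
eef_rot: [-0.166, 3.137, -0.0]
force: [-0.8, -0.9, 1.0]
opening: 0.0006
gripper_force: 0.5
t 11.55 pos [0.6304 0.0189 0.0662] tool-x yaw -173.94 F [-0.8 -0.9  1. ] offset mm [0.4 0.2 6.2]
```

View pics/c7.png

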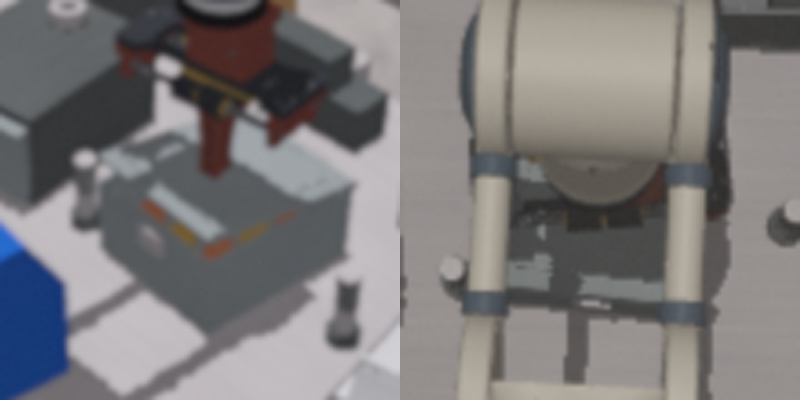

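The lid is nearly down, with a small gap still at its front edge. I continue until it meets resistance.

```bash
python3 -m inch '[{"offset":[0,0,3],"twist":0},{"offset":[0,0,3],"twist":0},{"offset":[0,0,2],"twist":0}]'; python3 -m inch '[{"offset":[0,0,2],"twist":0},{"offset":[0,0,2],"twist":0},{"offset":[0,0,0],"twist":0}]'
```

```text
time_s: 11.95
position: [0.6303, 0.0189, 0.0582]
eef_rot: [0.166, -3.137, -0.0]
force: [-1.2, 0.1, 1.2]
opening: 0.0002
gripper_force: 0.4
time_s: 12.25
position: [0.6303, 0.0189, 0.054]
eef_rot: [0.166, -3.137, -0.0]
force: [0.3, 0.5, 0.9]
opening: 0.0004
gripper_force: 0.0
```

```bash
python3 -m inch '[{"offset":[0,0,2],"twist":0},{"offset":[0,0,2],"twist":0},{"offset":[0,0,0],"twist":0}]'; python3 -m inch '[{"offset":[0,0,2],"twist":0},{"offset":[0,0,2],"twist":0},{"offset":[0,0,0],"twist":0}]'
```

```text
time_s: 12.55
position: [0.6306, 0.0189, 0.0521]
eef_rot: [-0.166, 3.136, -0.0]
force: [-4.2, 1.0, 6.9]
opening: 0.0006
gripper_force: 3.5
time_s: 12.85
position: [0.6307, 0.0188, 0.052]
eef_rot: [-0.166, 3.134, -0.001]
force: [-9.5, 0.6, 21.5]
opening: 0.0004
gripper_force: 10.5
```

The stop shows at a reported z of 0.052, where the true lid top is 0.086, so true z is about reported + 0.034. The lid is shut. Next is the cover: fingertips at true z 0.085, which is 0.051 reported.

```bash
python3 -m inch '[{"offset":[0,0,-20],"twist":-3},{"offset":[0,0,-35],"twist":0},{"offset":[0,0,-35],"twist":0},{"offset":[0,0,-35],"twist":0},{"offset":[0,0,-20],"twist":0},{"offset":[0,0,0],"twist":0}]'
python3 - <<'E'
from h import *
go([.589,-.273,.19])
E
```

```text
time_s: 13.45
position: [0.6319, 0.0188, 0.1958]
eef_rot: [-0.248, 3.125, -0.001]
force: [1.1, 0.6, 0.7]
opening: 0.0001
gripper_force: 0.0
t 13.45 pos [0.6319 0.0188 0.1958] tool-x yaw -170.94 F [1.1 0.6 0.7] offset mm [  88.4 -281.4    5.5]
```

```bash
python3 -m inch '[{"offset":[9,-28,0],"twist":0},{"offset":[9,-28,0],"twist":0},{"offset":[9,-28,0],"twist":0},{"offset":[9,-28,0],"twist":0},{"offset":[9,-28,0],"twist":0},{"offset":[9,-28,0],"twist":0},{"offset":[9,-28,0],"twist":0},{"offset":[9,-28,0],"twist":0},{"offset":[8,-29,0],"twist":0},{"offset":[8,-29,0],"twist":0},{"offset":[0,0,0],"twist":0},{"offset":[0,0,25],"twist":0},{"offset":[0,0,25],"twist":0},{"offset":[0,0,25],"twist":0},{"offset":[0,0,25],"twist":0},{"offset":[0,0,20],"twist":0},{"offset":[0,0,10],"twist":0},{"offset":[0,0,0],"twist":0}]'
python3 - <<'E'
from h import *
go([.511,-.2745,.051])
E
```

```text
time_s: 15.25
position: [0.5866, -0.2722, 0.0584]
eef_rot: [0.249, -3.128, -0.004]
force: [-0.4, -1.0, 0.6]
opening: 0.0004
gripper_force: 0.0
t 15.25 pos [ 0.5866 -0.2722  0.0584] tool-x yaw -170.91 F [-0.4 -1.   0.6] offset mm [75.   9.6  7.7]
```

```bash
python3 -m inch '[{"offset":[0,0,5],"twist":0},{"offset":[0,0,0],"twist":0},{"offset":[8,0,0],"twist":0},{"offset":[8,0,0],"twist":0},{"offset":[8,0,0],"twist":0},{"offset":[8,0,0],"twist":0},{"offset":[8,0,0],"twist":0}]'
python3 -m inch '[{"offset":[6,0,0],"twist":0},{"offset":[6,0,0],"twist":0},{"offset":[6,0,0],"twist":0},{"offset":[4,0,0],"twist":0}]'
```

```text
time_s: 15.95
position: [0.5482, -0.2801, 0.0571]
eef_rot: [-0.248, 3.13, -0.001]
force: [2.8, -0.8, 0.5]
opening: 0.0006
gripper_force: 1.2
time_s: 16.35
position: [0.5262, -0.2833, 0.0566]
eef_rot: [-0.248, 3.132, -0.0]
force: [2.1, 0.3, 1.3]
opening: 0.0003
gripper_force: 1.1
```

```bash
python3 -m inch '[{"offset":[4,0,0],"twist":0},{"offset":[4,0,0],"twist":0},{"offset":[3,0,0],"twist":0}]'
python3 -m inch '[{"offset":[3,0,0],"twist":0},{"offset":[3,0,0],"twist":0}]'
```

```text
time_s: 16.65
position: [0.5155, -0.285, 0.0564]
eef_rot: [0.248, -3.132, -0.0]
force: [2.5, 0.0, 1.7]
opening: 0.0001
gripper_force: 1.1
time_s: 16.85
position: [0.5148, -0.2851, 0.0566]
eef_rot: [-0.25, 3.12, -0.001]
force: [28.4, 1.5, -7.9]
opening: 0.0006
gripper_force: 13.9
```

Stop reached (28 N at x 0.515, predicted 0.512). I back off, lift, swing the arm clear to the right and check all three.

```bash
python3 -m inch '[{"offset":[-6,0,0],"twist":0},{"offset":[-8,0,0],"twist":0},{"offset":[0,0,-20],"twist":0},{"offset":[0,0,-40],"twist":0},{"offset":[0,0,-40],"twist":0},{"offset":[0,0,-40],"twist":0},{"offset":[0,0,-40],"twist":0},{"offset":[20,-30,0],"twist":0},{"offset":[20,-30,0],"twist":0},{"offset":[20,-30,0],"twist":0},{"offset":[20,-30,0],"twist":0},{"offset":[20,-30,0],"twist":0},{"offset":[20,-30,0],"twist":0},{"offset":[20,-30,0],"twist":0},{"offset":[0,0,0],"twist":0},{"offset":[0,0,0],"twist":0}]'
python3 - <<'E'
from h import *
go([0,0,0])
o=[]
for n,(x0,y0) in (("side",(185,120)),("top",(130,115))):
    im=ctrl.capture(n)[...,::-1].copy();cv2.imwrite(f"pics/{n}5.png",im)
    o.append(cv2.resize(im[y0:y0+190,x0:x0+265],(400,287),interpolation=cv2.INTER_CUBIC) if n=="side" else cv2.resize(im[y0:y0+140,x0:x0+270],(800,415),interpolation=cv2.INTER_CUBIC))
a=np.zeros((595,800,3),np.uint8);a[:415]=o[1]
a[415:]=cv2.resize(cv2.imread("pics/side5.png")[150:300,185:450],(800,453),interpolation=cv2.INTER_CUBIC)[:180]
cv2.imwrite("pics/c8.png",a)
E
```

```text
time_s: 18.45
position: [0.4234, -0.5091, 0.2353]
eef_rot: [0.228, -3.131, -0.002]
force: [0.2, -0.0, -0.1]
opening: 0.0006
gripper_force: 0.0
t 18.45 pos [ 0.4234 -0.5091  0.2353] tool-x yaw -171.69 F [ 0.2 -0.  -0.1] offset mm [344.7 564.6 237.1]
```

View pics/c8.png

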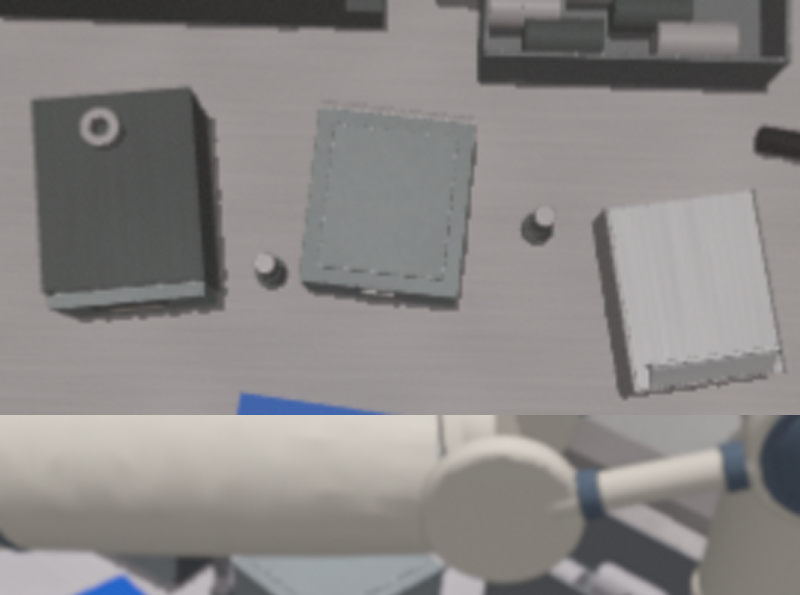

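The drawer front at (125,295) is flush, the lid at (388,205) lies flat, and the cover with its lip at (712,372) reaches the box front. The nut and both bolts are where they were, so I hand in.

```bash
python3 -c "
from bench import ctrl
print(ctrl.hand_in())"
```

```text
the job is handed in; nothing more can be done
None
```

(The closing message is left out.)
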